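Hold the ring box against the sprung stop

ROBOT

A 7-joint arm with a two-finger parallel gripper is mounted at the origin on a cart in front of the work surface, level with it; the furniture and walls round the work are solid. World frame = base frame: x ahead of the robot, y to its left, z up, the work surface at z = 0. Lengths are in m, angles in rad, forces in N, time in s.
With the tool pointing down it reaches from about 0.4 to 0.875 m from the base axis. Payload 6.5 kg.
Tool frame: the origin (TCP) lies between the finger pads; the fingertips stand r.finger_overhang ahead of it and the grasp point (between the pads) lies 2 mm behind it (r.finger_overhang is the distance from the TCP to the fingertips, in m); z points along the fingers, y is the line along which they close (so a half turn about z gives the same grasp; the last joint's range is limited). The gripper opens to 85 mm and grips with 20 to 120 N. Pads are 22 mm wide; open, the fingers measure 114 mm over their backs; the gripper's body (76 mm by 85 mm) begins 54 mm behind the grasp point. The pads swing forward as they close: fully open they stand 13 mm farther back than shut.
Start: joints at [1.095, 0.536, -0.004, 1.538, 0.003, 1.067, -0.071], TCP at [0.259, -0.596, 0.248] pointing down, gripper open.
Joint ranges: [-2.7, 2.7], [-0.37, 2.16], [-1.27, 1.26], [0.24, 2.4], [-1.31, 4.45], [0.19, 1.91], [-2.76, 2.76]. Speed limits (rad/s): [2.39, 2.39, 3.14, 3.14, 3.14, 3.14, 3.14].

INTERFACE

Orientations are given as a unit quaternion [w, x, y, z].
In Python, from workcell import r gives the robot as it stands.
- The arm moves only by the shell command python3 -m creep 'ROWS' [FORCE]. ROWS is JSON, a list that holds one entry, the list of rows, each a list of 7 numbers: the turn, a rotation vector about the tool's x, y, z normalised to -1 to 1, where 1 is pi/2 rad, then the shift along the tool's x, y, z normalised to -1 to 1, where 1 is 30 cm, then the opening in per cent of the stroke, from 0 (shut) to 100 (fully open). In form: [[[rx, ry, rz, tx, ty, tz, claw], ...]]. A call has 1 to 8 rows; each row is the pose to reach, as a shift and turn from the pose commanded when the call began, along the tool's axes at that moment; what a row does not reach only later rows make up. A row lasts 1/8 s, in which the tool goes at most 62.5 mm and 10.7 degrees, less where a joint would pass 70% of its speed; a pose out of reach is approached as far as the arm can. A call with a number of a shift or a turn outside -1 to 1 is refused whole. A call with a gripper value outside its range is refused whole. The fingers move at their own pace and stop on an object; FORCE is the grip in N (left out, the last holds). Time passes only in rows, so rows that repeat a pose let the fingers close. It gives the time, the measured TCP pose, the force, the opening and the grip force at its end, in the units of the state.
- r.get_obs(): the state, without advancing time (a new reading comes with each control period).
- r.camera(name): name is "side" or "top"; returns a dict with "color" (384x512x3 uint8, blue, green, red), "intrinsics" (3x3 intrinsics, pixels), "R" (3x3) and "t" (3): a world point X has camera coordinates R X + t. Camera axes: x right, y down, z forward; pixel columns grow to the right and rows downward; lengths in m; the calibration is good to about 2 mm. A picture is of the moment at which its call begins. There is no depth.
- r.job_done(): hands the job in; it is judged then, once.
The state is a dict: "t": time; "q": joint angles; "qvel": joint speeds; "effort": joint torques, N m; "tcp_pos": TCP position; "tcp_rot": TCP orientation; "wrist_force": force on the tool from outside, world axes, zero at the start; "moment": the same for the moment, N m; "finger_gap": opening from 0.0 (shut) to 1.0 (fully open); "finger_force": force on a finger pad.
Only numpy, scipy, OpenCV 4.12 (cv2) and the standard library are available. Lean on these libraries where they do the work, as an engineer would, in place of code of your own. Each camera call takes 0.05 s, during which the arm holds its last target. There are 200 camera calls.

TASK

The little stud on the front of the closed ring box has to be screwed tight: be my third hand. Take the box by its two plain sides, set it down upright on the plate of the holding fixture, centred in front of the sprung pad with its hinge side (the side opposite the stud) to the pad and not yet touching it, then slide it back squarely until the pad has given about 10 mm (a steady push of about 8 N, never over 16 N). Finish holding it like that, standing on the plate, still gripped by the sides with the front left clear and the push kept up; do not let go, and leave the two bracelets, the glass dish and the loupe where they are.

Things in the scene. Friction and masses are not known exactly. Their poses are not given: they have to be found in the camera images.
- box_center (a point): Centre of the closed ring box (loose, about 0.1 kg, lid fixed shut), a brown block 52 mm deep (x), 52 mm wide (y), 45 mm high; 22.5 mm above its underside. z is up; the -x side is the front, with a small brass stud; the +x side is the hinge side, its face 26 mm from the centre; the +-y sides are plain, to grip. It starts on the leather mat (4.5 mm high), front turned roughly to the robot.
- bed (a point): Middle of the top of the fixture's aluminium plate (170 mm in x, 110 mm in y), 10 mm above the table; fixed. z is up, x is the push direction, from the open end to the sprung pad, whose face rests at x = +20 mm; the box has room from x = -85 to +20 mm. A dark line marks y = 0. A back block stands at x = 56 to 80 mm, 92 mm wide, 34 mm above the plate.
- pad_face (a point): Middle of the sprung pad's rubber front face, 16 mm above the plate; the face is 56 mm wide, 30 mm high (1 to 31 mm above the plate). Axes as the fixture's; moves along +x as it is pushed. Its pointers stand over the black fields of the scales beside it when the push is right.
- pad (a joint): How far the sprung pad has been pushed back (m): 0 at rest, 0.024 at its end stop. The spring has 0.8 N per mm and no preload, so 10 mm is 8 N and 20 mm is 16 N.
- ring_box: The ring box as a whole; origin at the centre of its underside, axes as at box_center.
- dish: Bystander: small round glass dish, 82 mm across, 22 mm high; origin at the centre of its underside.
- loupe: Bystander: small folded loupe, 35 x 29 x 14 mm; origin at the centre of its underside.
- bracelet_dark: Bystander: low dark bracelet lying on the mat, 61 mm across, 14 mm high; origin at the centre of its underside.
- bracelet_pale: Bystander: pale bracelet of little upright sticks on the mat, 60 mm across, 38 mm high; origin at the centre of its underside.
Things that resemble listed ones, but are neither listed nor needed, are in the scene too. Leave any black look-alike of the ring_box alone.

How it is judged:
On the way:
1. the box stands on the plate in front of the pad, which is not yet pushed (z of ring_box in the frame of bed between -0.003 and 0.004 m and x of ring_box in the frame of bed between -0.07 and -0.004 m and y of ring_box in the frame of bed between -0.02 and 0.02 m and value of joint pad below 0.001 m), for 0.1 s.
At the end, for the whole second after the job is handed in: Box upright on the plate (within 4 mm, 0.06 rad), hinge side to the pad, centred to 6 mm, square to 0.08 rad; pad pushed in 6.5 to 13.5 mm, box pressing it with 4.5 to 12 N, at rest through the last second, still gripped by the sides, front clear, fingers off the pad (value of joint pad between 0.0065 and 0.0135 m and contact force between ring_box and pad between 4.5 and 12 N and contact force between ring_box and the fingers above 1 N and contact force between the fingers and pad below 0.3 N and x of the grasp point in the frame of ring_box above -0.022 m and x of pad_face in the frame of ring_box above 0.022 m and y of ring_box in the frame of pad_face between -0.006 and 0.006 m and z of ring_box in the frame of bed between -0.003 and 0.004 m and angle between the x axis of ring_box and the x axis of bed, either way round below 0.08 rad and angle between ring_box's own z axis and vertical below 0.06 rad and linear speed of ring_box below 0.01 m/s and z of the grasp point in the frame of ring_box below 0.05 m); the arm keeps its last pose, push and grip.
It fails at once if the pad is pushed with more than 16 N (20 mm) (value of joint pad above 0.02 m or contact force between ring_box and pad above 18 N).
It fails at once if the dark bracelet is moved by more than 15 mm (distance of bracelet_dark from where it was at the start of the episode above 0.015 m).
It fails at once if the pale bracelet is moved by more than 15 mm (distance of bracelet_pale from where it was at the start of the episode above 0.015 m).
It fails at once if the glass dish is moved by more than 15 mm (distance of dish from where it was at the start of the episode above 0.015 m).
It fails at once if the loupe is moved by more than 15 mm (distance of loupe from where it was at the start of the episode above 0.015 m).
It also fails if it takes over 42 s, if anything falls off the work surface, if the arm or the gripper's body presses on something with over 40 N, if the wrist force passes 120 N, or if a joint passes its speed limit or range.

## Working session

There is one attempt and no reset: what is moved stays moved. The work goes in short steps, Python scripts to look and compute and a shell command to move; the robot and the scene stay as the last step left them, time stands still between calls to the robot, and variables do not carry over. Pictures are saved under pics/ and viewed, at most 10 in all, crops included, and the job is handed in when it is done.

```bash
mkdir -p pics; ls
python3 - <<'E'
from workcell import r
import cv2,numpy as np
o=r.get_obs();print(o,r.finger_overhang)
for n in("top","side"):
    c=r.camera(n);cv2.imwrite(f"pics/{n}0.png",c["color"]);print(n,c["intrinsics"],c["R"],c["t"],-c["R"].T@c["t"])
E
```

```text
pics
{'t': 0.0, 'q': array([ 1.09478688,  0.53719577, -0.00444085,  1.53884337,  0.00262085,
        1.06730869, -0.07120102]), 'qvel': array([ 0.00179317, -0.00023713, -0.00168358,  0.0014605 , -0.0006891 ,
       -0.00097372, -0.00130189]), 'effort': array([-1.35438087e-03, -5.83405674e+01,  1.04776025e+00, -2.59104502e+01,
        1.23743573e-02,  9.50257585e-03,  3.38315658e-06]), 'tcp_pos': array([ 0.25872753, -0.59564158,  0.24740547]), 'tcp_rot': array([-8.38720813e-04,  9.79071571e-01,  2.03514358e-01, -2.48541999e-04]), 'wrist_force': array([-0.7997798 ,  0.18765489, -0.59550034]), 'moment': array([-0.00120974, -0.08232251,  0.00879307]), 'finger_force': 0.0, 'finger_gap': 1.0005409035460082} 0.017
top [[378.8902913    0.         256.92504646]
 [  0.         378.8902913  191.05645662]
 [  0.           0.           1.        ]] [[ 0.00125862 -0.99973658  0.02291704]
 [-0.99586127 -0.00333573 -0.09082516]
 [ 0.09087768 -0.02270787 -0.99560313]] [0.01682497 0.4943464  1.07117169] [0.39493366 0.04279358 1.1109754 ]
side [[463.03957458   0.         257.72029791]
 [  0.         463.03957458 189.37046346]
 [  0.           0.           1.        ]] [[ 0.99848664 -0.05249825  0.01638159]
 [-0.01855933 -0.60206793 -0.79822914]
 [ 0.05176846  0.79671711 -0.60213111]] [-0.4644351   0.05065244  1.10915055] [ 0.40725331 -0.87756503  0.71589449]
```

View pics/top0.png

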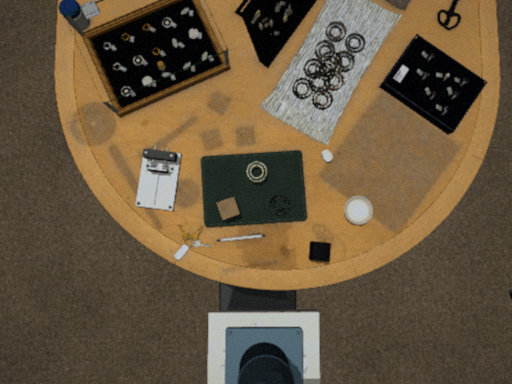

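View pics/side0.png

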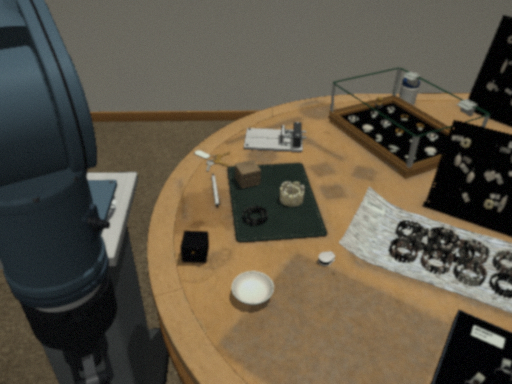

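Top view: the brown box is at (228,208) on the green mat, with the dark bracelet at (280,205), the pale bracelet at (257,172) and the fixture plate at (160,180), pad end up. Candidates for the ring box are brown (228,208) top / (247,175) side, and black (319,251) top / (195,247) side. By the description I take the brown one on the mat. Next is a close crop to check it, plus measurement.

```bash
cat > h.py <<'E'
import numpy as np,cv2
from workcell import r
def ray(c,uv):
    d=c["R"].T@np.linalg.solve(c["intrinsics"],[uv[0],uv[1],1.]);return -c["R"].T@c["t"],d
def onz(c,uv,z):
    o,d=ray(c,uv);return o+d*(z-o[2])/d[2]
def two(c1,u1,c2,u2):
    (a,d),(b,e)=ray(c1,u1),ray(c2,u2)
    s=np.linalg.lstsq(np.c_[d,-e],b-a,rcond=None)[0];p,q=a+s[0]*d,b+s[1]*e
    return (p+q)/2,np.linalg.norm(p-q)
def proj(c,X):
    p=c["intrinsics"]@(c["R"]@np.asarray(X)+c["t"]);return p[:2]/p[2]
E
python3 - <<'E'
from h import *
t=r.camera("top");s=r.camera("side")
a=cv2.resize(t["color"][140:236,128:248],None,fx=4,fy=4,interpolation=cv2.INTER_CUBIC)
b=cv2.resize(s["color"][115:195,225:315],None,fx=4,fy=4,interpolation=cv2.INTER_CUBIC)
im=np.zeros((384,840+0,3),np.uint8);im=np.zeros((384,840,3),np.uint8);im[:,:480]=a;im[:320,480:]=b
cv2.imwrite("pics/c.png",cv2.resize(im,(800,366)))
hsv=cv2.cvtColor(t["color"],cv2.COLOR_BGR2HSV)
print("box px",hsv[204:212,224:232].reshape(-1,8,3)[::3,::3].tolist(),"mat",hsv[185,215],"plate",hsv[195,150],"table",hsv[225,215])
E
```

```text
box px [[[17, 105, 121], [20, 112, 125], [18, 115, 129]], [[17, 114, 119], [17, 104, 127], [16, 102, 133]], [[17, 105, 122], [17, 102, 128], [18, 111, 131]]] mat [68 91 42] plate [ 80   8 198] table [69 92 36]
```

View pics/c.png

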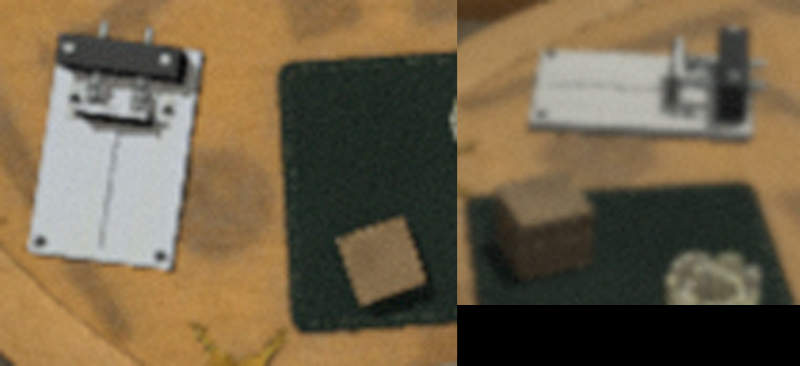

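The crop shows the brown box, plain top, at top pixels about (228,208), turned about 20° from the image axes. It stands on the mat and fits the description. The plate's dark line runs from about (159,174) to (154.5,205), with the pad near (158,168). Now I measure.

```bash
cat > m.py <<'E'
from h import *
t=r.camera("top");s=r.camera("side")
def mask(c,lo,hi,win):
    m=cv2.inRange(cv2.cvtColor(c["color"],cv2.COLOR_BGR2HSV),np.array(lo),np.array(hi))
    z=np.zeros_like(m);x0,x1,y0,y1=win;z[y0:y1,x0:x1]=m[y0:y1,x0:x1]
    z=cv2.morphologyEx(z,cv2.MORPH_CLOSE,np.ones((3,3)))
    k=max(cv2.findContours(z,0,1)[0],key=cv2.contourArea);return k[:,0].astype(float)
def rect(c,k,z):
    P=np.array([onz(c,p,z)[:2] for p in k])
    (cx,cy),wh,a=cv2.minAreaRect((P*1000).astype(np.float32));return cx,cy,wh,a
E
python3 - <<'E'
from m import *
k=mask(t,(8,60,95),(28,200,255),(210,246,190,225));print("box top mm",rect(t,k,.0495),len(k))
k=mask(t,(8,60,60),(28,200,255),(210,246,190,225));print("box loose",rect(t,k,.0495))
k=mask(s,(8,40,40),(28,200,255),(228,268,160,190));print("side contour bbox",cv2.boundingRect(k.astype(np.int32)))
k=mask(t,(0,0,110),(180,60,255),(128,190,145,216));print("plate",rect(t,k,.010),)
h=cv2.convexHull(k.astype(np.float32));
q=cv2.approxPolyDP(h,4,True)[:,0];print([ (p.tolist(),onz(t,p,.01).round(4).tolist()) for p in q])
# dark line: per row darkest column inside plate
g=cv2.cvtColor(t["color"],cv2.COLOR_BGR2GRAY).astype(float)
L=[]
for v in range(178,204):
    x=np.arange(148,168);w=g[v,148:168];w=np.clip(np.median(w)-12-w,0,None)
    if w.sum()>5:L.append(onz(t,((x*w).sum()/w.sum(),v),.01)[:2])
L=np.array(L);f=np.polyfit(L[:,0],L[:,1],1);print("line y=a x+b",f,"resid",np.std(L[:,1]-np.polyval(f,L[:,0])),L[0],L[-1],"yaw",np.degrees(np.arctan(f[0])))
E
```

```text
box top mm (444.5666198730469, 100.29957580566406, (52.07592010498047, 52.16068649291992), 20.49502944946289) 64
box loose (444.3763427734375, 100.03890991210938, (53.9871940612793, 53.795379638671875), 18.959266662597656)
side contour bbox (228, 160, 40, 28)
plate (529.0718383789062, 306.12188720703125, (110.85457611083984, 169.20327758789062), 83.10965728759766)
[([180.0, 153.0], [0.6067, 0.2434, 0.01]), ([172.0, 210.0], [0.4396, 0.2632, 0.01]), ([135.0, 205.0], [0.4538, 0.3698, 0.01]), ([142.0, 158.0], [0.5913, 0.3536, 0.01])]
line y=a x+b [-0.12149142  0.37100317] resid 0.0005426418894036417 [0.53262107 0.30562201] [0.45974642 0.31503841] yaw -6.92699729750288
```

```bash
cat >> h.py <<'E'
from scipy.spatial.transform import Rotation as Ro
def Rt(yaw):
    c,s=np.cos(np.radians(yaw)),np.sin(np.radians(yaw));return np.array([[c,s,0],[s,-c,0],[0,0,-1.]])
def row(p,yaw,o=None):
    "row (units of creep) from the present pose to TCP p, tool x at yaw deg, tool down"
    o=o or r.get_obs();q=o["tcp_rot"];R=Ro.from_quat([q[1],q[2],q[3],q[0]]).as_matrix()
    w=Ro.from_matrix(R.T@Rt(yaw)).as_rotvec()/(np.pi/2);d=R.T@(np.asarray(p)-o["tcp_pos"])/.3
    return np.r_[w,d].round(4)
E
python3 - <<'E'
from h import *
print(row([.45,-.37,.22],20.5))
E
```

```text
[-4.000e-04  0.000e+00  3.310e-02  8.845e-01 -4.371e-01  9.350e-02]
```

```bash
python3 -m creep '[[[0,0,0.03,0.885,-0.437,0.09,100],[0,0,0.033,0.885,-0.437,0.09,100],[0,0,0.033,0.885,-0.437,0.09,100],[0,0,0.033,0.885,-0.437,0.09,100],[0,0,0.033,0.885,-0.437,0.09,100],[0,0,0.033,0.885,-0.437,0.09,100],[0,0,0.033,0.885,-0.437,0.09,100]]]' 40
python3 - <<'E'
from h import *
print(row([.47,-.11,.22],20.5),r.get_obs()["q"])
E
```

```text
t: 1.18
tcp_pos: [0.4497, -0.3709, 0.2213]
tcp_rot: [0.0, 0.984, 0.178, -0.0]
wrist_force: [-0.5, -0.3, -0.3]
finger_gap: 0.996
finger_force: 0.0
[ 3.000e-04  5.000e-04 -2.000e-04  3.678e-01 -7.911e-01  3.800e-03] [ 0.6605631   0.45381227 -0.06424398  1.74430438  0.03589053  0.94460949
 -0.63155061]
```

```bash
python3 -m creep '[[[0,0,0,0.368,-0.791,0.0,100],[0,0,0,0.368,-0.791,0,100],[0,0,0,0.368,-0.791,0,100],[0,0,0,0.368,-0.791,0,100],[0,0,0,0.368,-0.791,0,100],[0,0,0,0.368,-0.791,0,100]]]'
python3 - <<'E'
from h import *
print(row([.4446,.1003,.13],20.5),r.get_obs()["q"])
E
```

```text
t: 1.92
tcp_pos: [0.4704, -0.1105, 0.2215]
tcp_rot: [0.0, 0.984, 0.178, 0.0]
wrist_force: [-0.5, -0.6, 0.7]
finger_gap: 1.004
finger_force: 0.0
[ 6.000e-04  0.000e+00 -5.000e-04  1.649e-01 -6.885e-01  3.043e-01] [ 0.27895857  0.29609449 -0.16807262  1.98735538  0.06533646  0.86277709
 -1.1381637 ]
```

```bash
python3 -m creep '[[[0,0,0,0.165,-0.688,0.3,100],[0,0,0,0.165,-0.688,0.3,100],[0,0,0,0.165,-0.688,0.3,100],[0,0,0,0.165,-0.688,0.3,100],[0,0,0,0.165,-0.688,0.3,100],[0,0,0,0.165,-0.688,0.3,100],[0,0,0,0.165,-0.688,0.3,100]]]'
python3 - <<'E'
from m import *
print(row([.4446,.1003,.031],20.5),r.get_obs()["q"],r.get_obs()["tcp_pos"])
a=cv2.resize(t["color"][150:260,160:300],None,fx=3,fy=3);b=cv2.resize(s["color"][80:220,190:330],None,fx=2.36,fy=2.36)[:330,:330]
cv2.imwrite("pics/d.png",np.hstack([a,b]))
E
```

```text
t: 2.8
tcp_pos: [0.4455, 0.0991, 0.1316]
tcp_rot: [0.0, 0.984, 0.176, 0.0]
wrist_force: [-0.3, -0.2, -0.3]
finger_gap: 0.996
finger_force: 0.0
[ 0.0004 -0.0004 -0.0017 -0.0016 -0.0023  0.3354] [-0.12362562  0.40877782 -0.23462979  2.11459336  0.15787557  0.63358137
 -1.68284106] [0.44519321 0.09986415 0.13162196]
```

View pics/d.png

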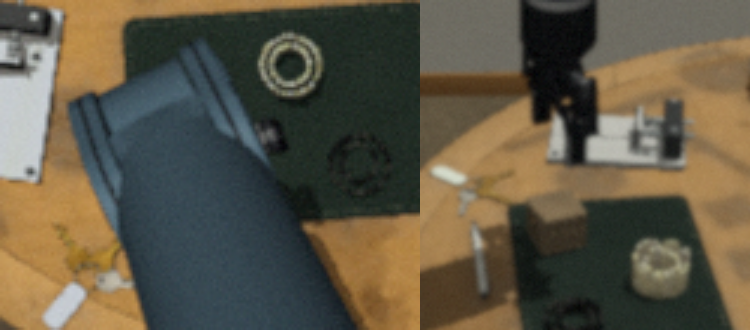

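The arm hides the box from above at (228,208). In the side view the open gripper hangs over the box, at about (243,130) against the box's (247,172), clear of both bracelets. I descend.

```bash
python3 -m creep '[[[0,0,0,-0.002,-0.002,0.12,100],[0,0,0,-0.002,-0.002,0.23,100],[0,0,0,-0.002,-0.002,0.3,100],[0,0,0,-0.002,-0.002,0.335,100],[0,0,0,-0.002,-0.002,0.335,100],[0,0,0,-0.002,-0.002,0.335,100]]]'
python3 - <<'E'
from h import *
o=r.get_obs();print(o["q"],o["tcp_pos"],o["wrist_force"])
s=r.camera("side");cv2.imwrite("pics/e.png",cv2.resize(s["color"][100:220,180:340],None,fx=4,fy=4,interpolation=cv2.INTER_CUBIC))
E
```

```text
t: 3.65
tcp_pos: [0.4445, 0.1018, 0.0315]
tcp_rot: [-0.0, 0.984, 0.178, 0.001]
wrist_force: [0.5, -0.6, 0.4]
finger_gap: 1.001
finger_force: 0.0
[-0.18871258  0.60887383 -0.16451859  2.14648064  0.24222847  0.40174931
 -1.7606465 ] [0.44445692 0.10183455 0.03153967] [ 0.5115553  -0.60224822  0.38861289]
```

View pics/e.png

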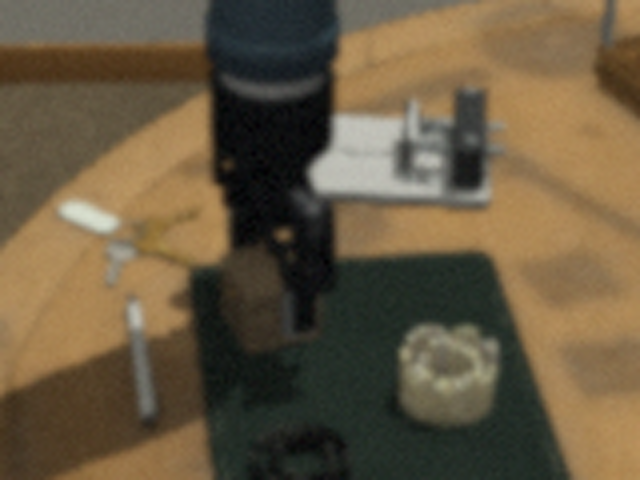

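Run:
```python
from h import *
s=r.camera("side");p=np.array([.4445,.1018,0]);a=np.radians(20.5)
X=np.array([np.cos(a),np.sin(a),0]);Y=np.array([-np.sin(a),np.cos(a),0])
f=lambda P:((proj(s,P)-[180,100])*4).round().tolist()
for x in(-.011,.011):
  for y in(-.0425,-.057): print("finger",x,y,f(p+X*x+Y*y+[0,0,.0275]))
b=np.array([.4446,.1003,0])
for x in(-.026,.026):
  for y in (-.026,.026):
    for z in(.0045,.0495): print("box",x,y,z,f(b+X*x+Y*y+[0,0,z]))
```

```text
finger -0.011 -0.0425 [281.0, 334.0]
finger -0.011 -0.057 [290.0, 347.0]
finger 0.011 -0.0425 [313.0, 326.0]
finger 0.011 -0.057 [323.0, 339.0]
box -0.026 -0.026 0.0045 [250.0, 356.0]
box -0.026 -0.026 0.0495 [249.0, 298.0]
box -0.026 0.026 0.0045 [220.0, 312.0]
box -0.026 0.026 0.0495 [219.0, 255.0]
box 0.026 -0.026 0.0045 [324.0, 337.0]
box 0.026 -0.026 0.0495 [325.0, 280.0]
box 0.026 0.026 0.0045 [293.0, 295.0]
box 0.026 0.026 0.0495 [293.0, 238.0]
```

The predicted finger and box corners match the picture, so I close.

```bash
python3 -m creep '[[[0,0,0,0,0,0,75],[0,0,0,0,0,0,60],[0,0,0,0,0,0,50],[0,0,0,0,0,0,40],[0,0,0,0,0,0,40],[0,0,0,0,0,0,40]]]' 40
```

```text
t: 4.5
tcp_pos: [0.444, 0.1018, 0.0312]
tcp_rot: [0.0, 0.984, 0.178, 0.0]
wrist_force: [-0.9, -0.6, 5.0]
finger_gap: 0.601
finger_force: 41.6
```

```bash
python3 -m creep '[[[0,0,0,0,0,-0.1,40],[0,0,0,0,0,-0.2,40],[0,0,0,0,0,-0.25,40],[0,0,0,0,0,-0.25,40]]]'
python3 - <<'E'
from h import *
print(row([.4913,.3111,.100],-6.9),r.get_obs()["q"])
E
```

```text
t: 5.0
tcp_pos: [0.4443, 0.1019, 0.1063]
tcp_rot: [-0.0, 0.984, 0.178, 0.001]
wrist_force: [0.8, -0.1, -1.8]
finger_gap: 0.603
finger_force: 42.3
[-1.000e-04 -1.100e-03  3.044e-01  3.909e-01 -5.985e-01  2.160e-02] [-0.1353246   0.45644126 -0.22742922  2.12858311  0.18470601  0.57287671
 -1.70877309]
```

```bash
python3 -m creep '[[[0,0,0.1,0.1,-0.15,0.02,40],[0,0,0.2,0.2,-0.3,0.02,40],[0,0,0.25,0.3,-0.45,0.02,40],[0,0,0.304,0.39,-0.598,0.02,40],[0,0,0.304,0.39,-0.598,0.02,40],[0,0,0.304,0.39,-0.598,0.02,40],[0,0,0.304,0.39,-0.598,0.02,40]]]'
python3 - <<'E'
from h import *
o=r.get_obs();print(row([.4913,.3111,.0367],-6.9),o["q"],o["tcp_pos"])
s=r.camera("side");cv2.imwrite("pics/f.png",cv2.resize(s["color"][60:180,180:340],None,fx=4,fy=4,interpolation=cv2.INTER_CUBIC))
E
```

```text
t: 5.88
tcp_pos: [0.4903, 0.3087, 0.099]
tcp_rot: [0.001, 0.998, -0.061, -0.001]
wrist_force: [-0.3, 0.1, -1.4]
finger_gap: 0.603
finger_force: 42.4
[ 0.0013  0.0006 -0.0005  0.0026 -0.0087  0.2075] [-0.56975977  0.62002116 -0.09424649  1.82290507  0.08580954  0.70476815
 -2.40406956] [0.49028684 0.30871764 0.0989661 ]
```

View pics/f.png

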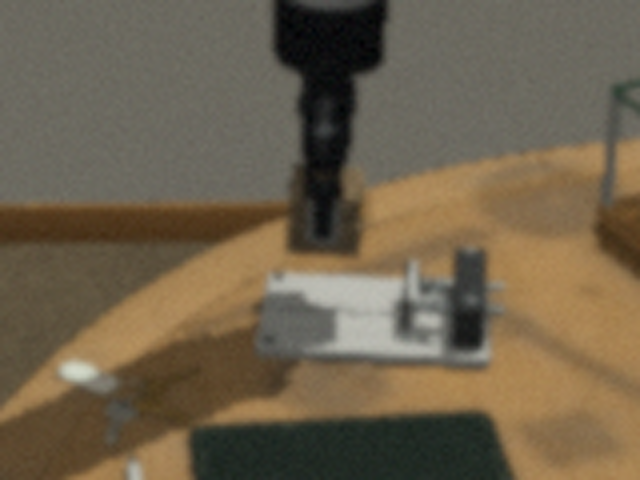

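The box is held upright above the plate at crop (325,215), with its shadow on the plate's open end and the pad clear to its right at (405,300). I lower it.

```bash
python3 -m creep '[[[0.001,0,0,0.002,-0.007,0.08,40],[0.001,0,0,0.002,-0.007,0.15,40],[0.001,0,0,0.002,-0.007,0.18,40],[0.001,0,0,0.002,-0.007,0.195,40],[0.001,0,0,0.002,-0.007,0.195,40],[0.001,0,0,0.002,-0.007,0.195,40]]]'
python3 - <<'E'
from h import *
o=r.get_obs();print(row([.4913,.3111,.0367],-6.9),o["tcp_pos"],o["wrist_force"])
E
python3 -m creep '[[[0,0,0,0,0,0.004,40],[0,0,0,0,0,0.008,40],[0,0,0,0,0,0.008,40]]]';python3 -m creep '[[[0,0,0,0,0,0.003,40],[0,0,0,0,0,0.003,40]]]'
```

```text
t: 6.68
tcp_pos: [0.4918, 0.3131, 0.0419]
tcp_rot: [-0.001, 0.998, -0.06, 0.0]
wrist_force: [0.5, -0.2, -1.0]
finger_gap: 0.601
finger_force: 42.5
[-0.0015 -0.0005  0.0005 -0.0007  0.0067  0.0174] [0.49175252 0.31305998 0.04192406] [ 0.5138858  -0.22552251 -0.95107057]
t: 7.05
tcp_pos: [0.4913, 0.3128, 0.0388]
tcp_rot: [-0.001, 0.998, -0.06, -0.0]
wrist_force: [-0.7, 0.6, -1.0]
finger_gap: 0.602
finger_force: 42.5
t: 7.3
tcp_pos: [0.4913, 0.3128, 0.0379]
tcp_rot: [-0.001, 0.998, -0.06, -0.0]
wrist_force: [0.8, -0.1, -1.3]
finger_gap: 0.601
finger_force: 42.5
```

```bash
python3 -m creep '[[[0,0,0,0,0.005,0.003,40],[0,0,0,0,0.005,0.003,40],[0,0,0,0,0.005,0.003,40]]]';python3 -m creep '[[[0,0,0,0,0,0.003,40],[0,0,0,0,0,0.003,40]]]';python3 -m creep '[[[0,0,0,0,0,0.003,40],[0,0,0,0,0,0.003,40]]]'
```

```text
t: 7.68
tcp_pos: [0.4912, 0.3114, 0.0371]
tcp_rot: [-0.001, 0.998, -0.06, 0.0]
wrist_force: [-0.0, 0.2, -1.0]
finger_gap: 0.602
finger_force: 42.5
t: 7.92
tcp_pos: [0.4913, 0.3114, 0.0368]
tcp_rot: [-0.001, 0.998, -0.06, 0.0]
wrist_force: [-1.2, -1.5, 5.4]
finger_gap: 0.609
finger_force: 43.1
t: 8.18
tcp_pos: [0.4912, 0.3115, 0.0367]
tcp_rot: [-0.001, 0.998, -0.06, 0.0]
wrist_force: [-4.6, -1.6, 14.6]
finger_gap: 0.605
finger_force: 44.3
```

```bash
python3 -m creep '[[[0,0,0,0,0,-0.003,40],[0,0,0,0,0,-0.003,40]]]'
python3 - <<'E'
from h import *
s=r.camera("side");t=r.camera("top")
a=cv2.resize(s["color"][85:165,220:320],None,fx=4,fy=4,interpolation=cv2.INTER_CUBIC);b=cv2.resize(t["color"][140:220,120:220],None,fx=4,fy=4,interpolation=cv2.INTER_CUBIC)
cv2.imwrite("pics/g.png",np.hstack([a,b]))
E
```

```text
t: 8.43
tcp_pos: [0.4912, 0.3115, 0.0368]
tcp_rot: [-0.001, 0.998, -0.06, 0.0]
wrist_force: [-1.7, -1.2, 7.2]
finger_gap: 0.606
finger_force: 43.5
```

View pics/g.png

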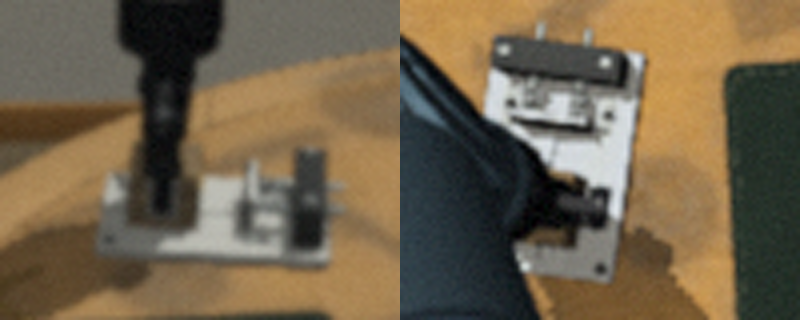

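The box stands upright on the plate's open half at side crop (165,195), well short of the pad at side crop (245,200) and on the centre line. Now I slide it toward the pad slowly.

```bash
python3 -m creep '[[[0,0,0,0.015,0,0,40],[0,0,0,0.035,0,0,40],[0,0,0,0.055,0,0,40],[0,0,0,0.07,0,0,40],[0,0,0,0.08,0,0,40],[0,0,0,0.085,0,0,40],[0,0,0,0.085,0,0,40]]]'; python3 -m creep '[[[0,0,0,0.004,0,0,40],[0,0,0,0.007,0,0,40],[0,0,0,0.007,0,0,40]]]'; python3 -m creep '[[[0,0,0,0.004,0,0,40],[0,0,0,0.007,0,0,40],[0,0,0,0.007,0,0,40]]]'
```

```text
t: 9.4
tcp_pos: [0.5163, 0.3094, 0.0368]
tcp_rot: [-0.001, 0.998, -0.059, -0.0]
wrist_force: [-3.1, 0.9, 7.3]
finger_gap: 0.603
finger_force: 43.4
t: 9.78
tcp_pos: [0.5182, 0.3092, 0.0368]
tcp_rot: [-0.001, 0.998, -0.059, -0.0]
wrist_force: [-2.8, -0.3, 7.1]
finger_gap: 0.603
finger_force: 43.5
t: 10.15
tcp_pos: [0.5202, 0.309, 0.0368]
tcp_rot: [-0.001, 0.998, -0.059, -0.0]
wrist_force: [-2.7, -0.0, 7.7]
finger_gap: 0.602
finger_force: 43.5
```

```bash
for i in 1 2; do python3 -m creep '[[[0,0,0.001,0.004,0.002,0,40],[0,0,0.001,0.007,0.002,0,40],[0,0,0.001,0.007,0.002,0,40]]]'; done; python3 -m creep '[[[0,0,0,0.004,0,0,40],[0,0,0,0.007,0,0,40],[0,0,0,0.007,0,0,40]]]'; python3 -m creep '[[[0,0,0,0.004,0,0,40],[0,0,0,0.007,0,0,40],[0,0,0,0.007,0,0,40]]]'
```

```text
t: 10.52
tcp_pos: [0.5223, 0.3084, 0.0368]
tcp_rot: [-0.002, 0.998, -0.06, -0.0]
wrist_force: [-2.8, 1.2, 5.8]
finger_gap: 0.608
finger_force: 43.4
t: 10.9
tcp_pos: [0.524, 0.3078, 0.0368]
tcp_rot: [-0.002, 0.998, -0.061, -0.0]
wrist_force: [-4.6, 1.8, 7.0]
finger_gap: 0.603
finger_force: 43.5
t: 11.28
tcp_pos: [0.5256, 0.3075, 0.0368]
tcp_rot: [-0.001, 0.998, -0.061, -0.001]
wrist_force: [-4.7, 0.9, 8.1]
finger_gap: 0.605
finger_force: 43.6
t: 11.65
tcp_pos: [0.5271, 0.3074, 0.0368]
tcp_rot: [-0.001, 0.998, -0.06, -0.001]
wrist_force: [-7.1, 1.2, 10.6]
finger_gap: 0.607
finger_force: 43.8
```

```bash
python3 -m creep '[[[0,0,0,0.004,0,-0.001,40],[0,0,0,0.007,0,-0.001,40],[0,0,0,0.007,0,-0.001,40]]]'; python3 -m creep '[[[0,0,0,0.004,0,-0.001,40],[0,0,0,0.007,0,-0.001,40],[0,0,0,0.007,0,-0.001,40],[0,0,0,0.007,0,-0.001,40]]]'
python3 - <<'E'
from h import *
s=r.camera("side");t=r.camera("top")
a=cv2.resize(s["color"][95:160,240:320],None,fx=5,fy=5,interpolation=cv2.INTER_CUBIC);b=cv2.resize(t["color"][145:210,130:210],None,fx=5,fy=5,interpolation=cv2.INTER_CUBIC)
cv2.imwrite("pics/i.png",np.hstack([a,b]))
E
```

```text
t: 12.02
tcp_pos: [0.5287, 0.3072, 0.0369]
tcp_rot: [-0.001, 0.998, -0.06, -0.002]
wrist_force: [-8.3, 1.7, 8.0]
finger_gap: 0.603
finger_force: 43.6
t: 12.52
tcp_pos: [0.5304, 0.3069, 0.0369]
tcp_rot: [-0.001, 0.998, -0.06, -0.002]
wrist_force: [-8.0, 1.7, 7.6]
finger_gap: 0.604
finger_force: 43.4
```

View pics/i.png

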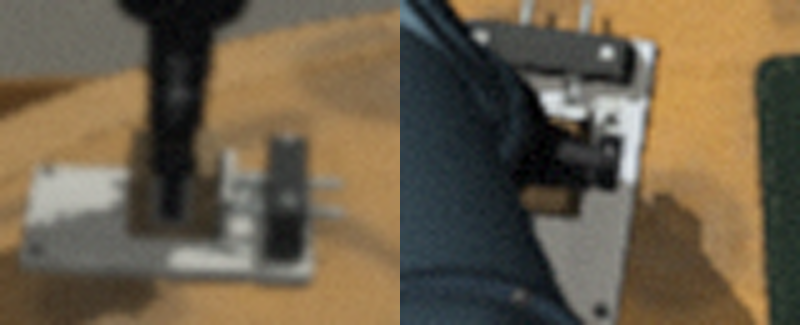

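The box is square against the pad at side crop (220,190), and the pad's guide rods now show longer behind the block at side crop (340,185). By position the pad is in about 7 mm, so I push the last 2.5–3 mm.

```bash
python3 -m creep '[[[0,0,0,0.004,0,0,40],[0,0,0,0.008,0,0,40],[0,0,0,0.01,0,0,40],[0,0,0,0.01,0,0,40],[0,0,0,0.01,0,0,40],[0,0,0,0.01,0,0,40]]]'
python3 - <<'E'
from h import *
F=[];P=[]
for i in range(8):
    t=r.camera("top");o=r.get_obs();F.append(o["wrist_force"]);P.append(o["tcp_pos"])
print(np.mean(F,0).round(2),np.mean(P,0).round(4),np.std(P,0).round(5))
q=o["tcp_rot"];R=Ro.from_quat([q[1],q[2],q[3],q[0]]).as_matrix();print("yaw",np.degrees(np.arctan2(R[1,0],R[0,0])).round(2),"tilt",R[:,2].round(4))
p=np.mean(P,0)[:2]-[.529,.3065];a=np.radians(-6.9);print("bed x,y mm",1e3*(p@[np.cos(a),np.sin(a)]),1e3*(p@[-np.sin(a),np.cos(a)]))
s=r.camera("side")
i0=cv2.imread("pics/top0.png")
A=[cv2.resize(x[140:200,130:190],None,fx=6,fy=6,interpolation=cv2.INTER_CUBIC) for x in(i0,t["color"])]
cv2.imwrite("pics/j.png",np.hstack(A))
E
```

```text
t: 13.38
tcp_pos: [0.5325, 0.3067, 0.0369]
tcp_rot: [-0.001, 0.998, -0.06, -0.003]
wrist_force: [-9.7, 2.4, 10.1]
finger_gap: 0.602
finger_force: 43.7
[-10.11   1.58   9.62] [0.5325 0.3067 0.0369] [2.e-05 2.e-05 1.e-05]
yaw -6.87 tilt [-0.0051  0.0022 -1.    ]
bed x,y mm 3.434695599106785 0.5698099984795223
```

View pics/j.png

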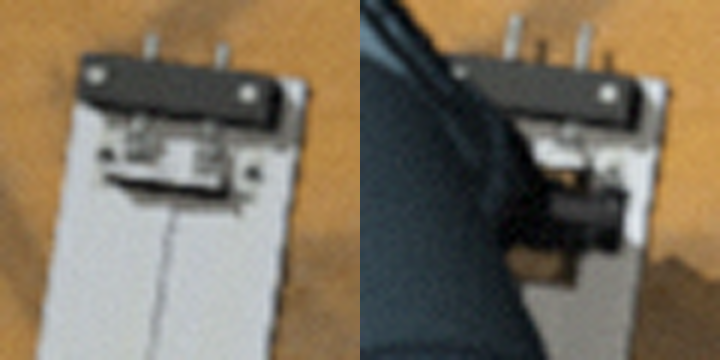

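The rod tips behind the block moved from crop (222,45) to (223,24) and from (152,35) to (154,15), about 3.4 px or 9.4 mm. That agrees with the position estimate (9.4 mm) and the push (about 7.4 N after friction). Box offset is 0.6 mm, square, at rest, so I hand it in.

```bash
python3 -c "
from workcell import r
print(r.job_done())"
```

```text
the job is handed in; nothing more can be done
None
```

The job is handed in: the ring box is standing on the plate, gripped by its plain sides and centred to about 0.6 mm, with the pad pushed in about 9.4 mm (roughly 7.4 N, both my own estimates); no verdict was returned.

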